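Seat the LED light head on the bedside lamp and hold it home

ROBOT

A 7-joint arm with a two-finger parallel gripper is mounted at the origin on the work surface. World frame = base frame: x ahead of the robot, y to its left, z up, the work surface at z = 0. Lengths are in m, angles in rad, forces in N, time in s.
With the tool pointing down it reaches from about 0.35 to 0.9 m from the base axis. Payload 7.2 kg.
Tool frame: the origin (TCP) lies between the finger pads, 19 mm behind the fingertips; this is the grasp point; z points along the fingers, y is the line along which they close (so a half turn about z gives the same grasp; the last joint's range is limited). The gripper opens to 88 mm and grips with 3 to 60 N. Pads are 20 mm wide; open, the fingers measure 115 mm over their backs; the gripper's body (75 mm by 178 mm) begins 61 mm behind the grasp point.
Start: joints at [1.058, 0.411, -0.013, 1.596, 0.006, 1.134, -0.082], TCP at [0.269, -0.564, 0.241] pointing down, gripper open.
Joint ranges: [-2.95, 2.95], [-0.29, 1.99], [-1.47, 1.44], [0.14, 2.54], [-1.03, 4.17], [0.13, 1.85], [-2.86, 2.86]. Speed limits (rad/s): [2.39, 2.39, 3.01, 3.01, 3.14, 3.14, 3.14].

INTERFACE

Orientations are given as a rotation vector (axis times angle).
In Python, from plant import * gives the robot as it stands.
- The arm moves only by the shell command python3 -m crank 'ROWS'. ROWS is JSON, a list of rows, each a list of 3 entries, a list of its own where there are three numbers: the finger opening in m, from 0 to 0.0878, then the shift along the tool's x, y, z in m, then the turn, a rotation vector about the tool's x, y, z in degrees. A call has 1 to 8 rows; each row shifts and turns the commanded pose from where the row before left it, along the tool's axes as they then stand; what a row does not reach is not made up. A row lasts 1/8 s, in which the tool goes at most 62.5 mm and 10.7 degrees, less where a joint would pass 70% of its speed; a pose out of reach is approached as far as the arm can. A call is refused whole if a number of a shift passes 0.0625 or a number of a turn 10.7, either way. A call with a gripper value outside its range is refused whole. The fingers move at their own pace and stop on an object; the grip force is fixed at half the most. Time passes only in rows, so rows that do not move let the fingers close. It gives the time, the measured TCP pose, the force, the opening and the grip force at its end, in the units of the state.
- read_state(): the state, without advancing time (a new reading comes with each control period).
- snapshot(name): name is "scene" or "side" or "wrist"; returns (picture, depth): 420x560x3 uint8, red, green, blue; 420x560 float32, m along the optical axis (not along the pixel's ray), 0 where there is no reading.
- camera_params(name): a dict with "fx", "fy", "cx", "cy" (pixels), "T" (4x4, takes a point from camera to world coordinates). Camera axes: x right, y down, z forward; pixel columns grow to the right and rows downward; lengths in m; the calibration is good to about 2 mm. The wrist camera is an equidistant fisheye: a pixel r from the principal point sees the ray r / f radians off the axis. A picture is of the moment at which its call begins: read the wrist's pose just before it. camera_params takes no time and is no camera call; for the wrist camera it gives the pose at the moment of the call.
- finish_job(): hands the job in; it is judged then, once.
Trained networks look in the newest picture that a camera, given by its name, has taken for a name from the list of things; names that differ only in an ending like _2 or _b are one class to them, and where a whole thing is asked for, a point or a joint stands for the part that bears it (a point fixed in the world has none). Each returns a list of dicts, best first, with "p" (0 to 1); they miss things now and then, are a little off and sometimes report something else, mostly with a low value. They report only what shows in the picture. A call takes as long as a camera call. They do not tell look-alikes from the thing itself.
- recognise(camera, label): "centre" ([column, row] in pixels, amid what is visible of it).
- silhouettes(camera, label): "pixels" (420x560 bool, what is visible of it) and "centre" ([column, row] in pixels, amid what is visible of it).
- tip_of(camera, label): "centre" ([column, row] in pixels: a listed point, or the origin of a listed thing).
The state is a dict: "time_s": time; "qpos": joint angles; "dq": joint speeds; "tau": joint torques, N m; "position": TCP position; "eef_rot": TCP orientation; "wrist_force": force on the tool from outside, world axes, zero at the start; "moment": the same for the moment, N m; "width": finger opening in m; "grip_force": force on a finger pad.
Only numpy, scipy, OpenCV 4.12 (cv2) and the standard library are available. Lean on these libraries where they do the work, as an engineer would, in place of code of your own. Each camera call takes 0.05 s, during which the arm holds its last target. There are 200 camera calls.

TASK

Fit the light head to the bedside lamp: pick it up, set it over the lamp's neck and turn it by its knurled collar until the keyways hidden inside it drop over the pins on the neck. Then press it fully home against the lamp's sprung contact and finish still gripping it and holding it pressed there, upright and flush on the lamp's cap plate, so that I can do up its grub screw - do not let go. Leave the mug, book, flowerpot and lampshade where they are.

Things in the scene. Friction and masses are not known exactly. Their poses are not given: they have to be found in the camera images.
- light_head: Plug-in LED light head, round, aluminium, 57 mm diameter, 61 mm tall, about 0.22 kg, standing upright on the table, open skirt down. Origin: centre of its underside; z up along its axis. Skirt smooth and hollow to a ceiling 28 mm up; knurled collar from 28 to 52 mm; low white diffuser on top.
- collar (a point): Point on the light head's axis, 40 mm above its underside: mid-height of the solid knurled collar, 57 mm diameter (58 over the knurling), where it is gripped and turned.
- bore (a point): Point on the head's axis, 6 mm above its underside. Below it the skirt's mouth, 48 mm wide; from it 16 mm up a flange with a bore of 36.5 mm, cut by three equal keyways 10 mm wide, 120 degrees apart, into which the neck's pins fit. They cannot be seen and no mark outside shows where they are.
- lamp: Bedside table lamp without its shade, bronze hourglass body, brass lattice; it stands firm and does not move. Origin: centre of the foot's underside; z up. Foot 132 mm wide, waist 44 mm wide at 135 mm height; on top a round brass cap plate 68 mm wide, upper face 190 mm above the table, with a plain steel neck rising from it.
- seat (a point): Centre of the cap plate's upper face, on the lamp's axis, where the underside of the head comes to sit. z up. Set over the neck unkeyed, it rests level on the pins 10.5 mm above this point; turned to within about 0.1 rad of keyed it can drop freely to 4 mm, and pressed on, to 0: flush on the plate. Short of that it may catch askew; ease it round a little.
- neck_top (a point): Centre of the neck's top face, 26 mm above the cap plate. Neck: 34 mm diameter, rim bevelled. Three round pins, 5 mm thick, 120 degrees apart, stand out 5 mm from it (44 mm over the tips), their middle 14 mm above the cap plate. They may face any way round: the lamp's axes do not tell.
- contact (a joint): Sprung copper contact in the neck's top, 24 mm wide, standing 6 mm out of the neck at rest. Value: how far it is pushed down, m; 0 at rest, 0.004 when the light head is fully home. It pushes back with 4 N at first touch and 10 N at 4 mm, more than the head weighs, so a head let go rises again by 4 mm.
- mug: Bystander: dark blue mug, 82 mm diameter, 95 mm tall, with a handle. Origin: centre of its underside.
- book: Bystander: closed green hardback book lying flat, 145 x 215 x 38 mm. Origin: centre of its underside.
- flowerpot: Bystander: small grey concrete pot with white artificial flowers, 98 mm wide at the rim, about 150 mm tall. Origin: centre of its underside.
- shade: Bystander: the lamp's grey drum shade standing on the table, 190 mm wide below, 130 mm tall. Origin: centre of its lower rim.
Not all that is in view belongs to the job. Several things look just like the light_head: the one meant starts farthest to the robot's left. Leave any pink look-alike of the lamp alone.

How it is judged:
By the outcome, as a careful person would: the job done as asked, in the order asked, and still so for the second after the job is handed in, while the arm keeps its last pose, push and grip.
It also fails if it takes over 61 s, if anything falls off the work surface, if the arm or the gripper's body presses on something with over 40 N, if the wrist force passes 120 N, or if a joint passes its speed limit or range.

## Working session

There is one attempt and no reset: what is moved stays moved. The work goes in short steps, Python scripts to look and compute and a shell command to move; the robot and the scene stay as the last step left them, time stands still between calls to the robot, and variables do not carry over. Pictures are saved under pics/ and viewed, at most 10 in all, crops included, and the job is handed in when it is done.

```bash
mkdir -p pics; ls; cat > h.py <<'E'
from plant import *
import numpy as np, cv2
from scipy.spatial.transform import Rotation as R
def save(n,f,crop=None,s=1):
    im,d=snapshot(n); o=im[:,:,::-1]
    if crop: a,b,c,e=crop; o=o[b:e,a:c]
    cv2.imwrite('pics/'+f,cv2.resize(o,None,fx=s,fy=s)); return im,d
def cloud(n,d):
    p=camera_params(n); v,u=np.mgrid[:420,:560]
    x=(u-p['cx'])/p['fx']; y=(v-p['cy'])/p['fy']
    P=np.stack([x*d,y*d,d,np.ones_like(d)],-1)@np.array(p['T']).T
    return P[...,:3]
def circ(xy):
    A=np.c_[2*xy,np.ones(len(xy))]; s=np.linalg.lstsq(A,(xy**2).sum(1),rcond=None)[0]
    return s[:2],np.sqrt(s[2]+s[0]**2+s[1]**2)
E
python3 - <<'E'
from h import *
np.set_printoptions(precision=3,suppress=True)
s=read_state(); print(s)
for c in ('scene','side'):
    im,d=save(c,c+'0.png'); P=cloud(c,d); print(c, camera_params(c)['T'])
    for l in ('light_head','lamp','mug','book','flowerpot','shade'):
        for r in silhouettes(c,l):
            m=r['pixels']&(d>0)
            if m.sum()<5: continue
            q=P[m]; print(l,round(r['p'],2),np.round(r['centre']),m.sum(),np.median(q,0),q[:,2].max(), q.min(0)[:2],q.max(0)[:2])
E
```

```text
pics
{'time_s': 0.0, 'qpos': array([ 1.058,  0.412, -0.013,  1.597,  0.006,  1.134, -0.082]), 'dq': array([ 0.001,  0.   , -0.   ,  0.   ,  0.   , -0.001, -0.001]), 'tau': array([ -0.   , -58.796,   0.642, -29.107,  -0.054,   0.018,   0.   ]), 'position': array([ 0.269, -0.564,  0.241]), 'eef_rot': array([-3.063, -0.693,  0.001]), 'wrist_force': array([ 1.211, -0.952, -0.736]), 'moment': array([ 0.012, -0.013, -0.012]), 'grip_force': 0.0, 'width': 0.0879559751938055}
scene [[-0.468  0.66  -0.588  1.158]
 [ 0.884  0.342 -0.319  0.311]
 [-0.009 -0.669 -0.743  0.919]
 [ 0.     0.     0.     1.   ]]
light_head 0.77 [306. 233.] 461 [0.478 0.019 0.051] 0.06458576834504015 [ 0.434 -0.015] [0.493 0.041]
light_head 0.58 [344. 259.] 512 [0.514 0.149 0.052] 0.06433976139273723 [0.431 0.11 ] [0.531 0.174]
light_head 0.35 [232. 225.] 2162 [ 0.57  -0.15   0.074] 0.22605635999875728 [ 0.341 -0.31 ] [ 0.614 -0.101]
lamp 0.77 [235. 228.] 2109 [ 0.57  -0.149  0.073] 0.22605635999875728 [ 0.491 -0.221] [ 0.614 -0.1  ]
lamp 0.76 [288. 191.] 1939 [ 0.372 -0.078  0.071] 0.22660222890549675 [ 0.083 -0.236]
[... 737 characters left out ...]
9  0.047]
light_head 0.57 [293. 277.] 623 [0.493 0.163 0.048] 0.06526771945626741 [0.469 0.119] [0.531 0.178]
lamp 0.82 [383. 228.] 2500 [ 0.342 -0.065  0.068] 0.22291484664866812 [ 0.282 -0.379] [ 0.437 -0.019]
lamp 0.69 [293. 275.] 614 [0.493 0.163 0.048] 0.06526771945626741 [0.469 0.119] [0.531 0.178]
lamp 0.58 [324. 190.] 2056 [ 0.537 -0.14   0.069] 0.22412352633020804 [ 0.481 -0.387] [ 0.659 -0.094]
mug 0.8 [362. 156.] 1010 [ 0.495 -0.357  0.059] 0.09927331106538839 [ 0.453 -0.572] [ 0.582 -0.337]
book 0.76 [224. 209.] 3217 [0.786 0.006 0.036] 0.04471720287902914 [ 0.718 -0.132] [0.907 0.093]
shade 0.87 [172. 334.] 6204 [0.652 0.433 0.069] 0.13319079347312623 [0.57  0.246] [0.834 0.51 ]
```

View pics/scene0.png

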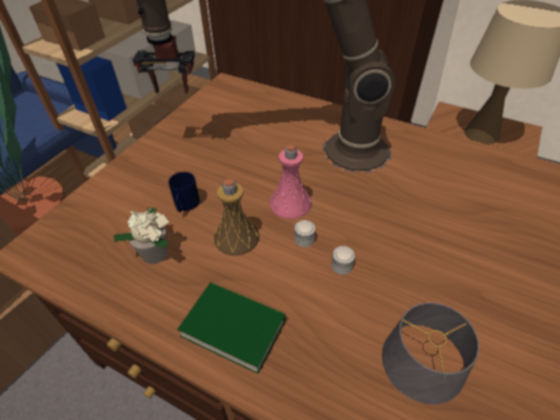

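View pics/side0.png

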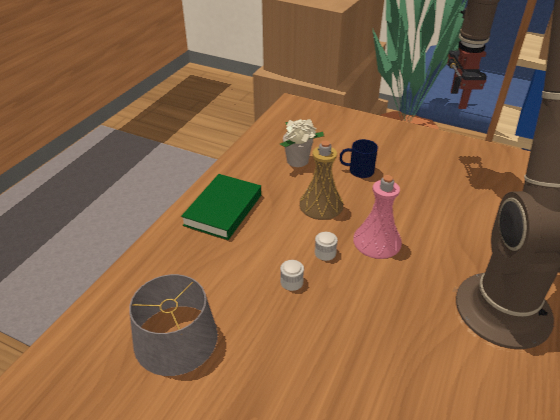

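The scene picture shows the bronze lamp at (235,228) and its pink look-alike at (288,191). There are two candidate heads, at (306,233) with y≈0.02 and at (344,259) with y≈0.15. The robot's left is +y, so I choose (344,259), which is (293,277) in the side view. Next I check that in a close crop and fit positions.

```bash
python3 - <<'E'
from h import *
from scipy.optimize import least_squares
np.set_printoptions(precision=4,suppress=True)
save('scene','crop1.png',(280,190,400,290),5)
Q={}
for c in ('scene','side'):
    im,d=snapshot(c); P=cloud(c,d); Q[c]=P.reshape(-1,3); Q[c]=Q[c][d.ravel()>0]
    for lab in('collar','seat','neck_top','light_head'):
        for r in tip_of(c,lab): 
            p=camera_params(c); T=np.array(p['T']); z={'collar':.04,'seat':.19,'neck_top':.216,'light_head':0}[lab]
            u=r['centre']; ray=T[:3,:3]@[(u[0]-p['cx'])/p['fx'],(u[1]-p['cy'])/p['fy'],1]; o=T[:3,3]
            print(c,lab,round(r['p'],2),u,(o+ray*(z-o[2])/ray[2])[:2])
def fit(x,y,z0,z1,rad,R0=.06):
  for cs in (['scene'],['side'],['scene','side']):
    q=np.vstack([Q[c] for c in cs]); 
    m=(np.hypot(q[:,0]-x,q[:,1]-y)<R0)&(q[:,2]>z0)&(q[:,2]<z1); q=q[m][:,:2]
    f=lambda p:np.hypot(*(q-p).T)-rad
    s=least_squares(f,[x,y],loss='soft_l1',f_scale=.002); print(cs,len(q),s.x,np.abs(s.fun).mean())
print('head');fit(.50,.146,.01,.045,.0285)
print('head2');fit(.46,.016,.01,.045,.0285)
print('neck');fit(.555,-.157,.197,.213,.017,.035)
for c in Q:
  for n,x,y,a,b in (('head',.50,.146,.056,.07),('cap',.553,-.157,.183,.195),('foot',.553,-.157,.003,.012)):
    q=Q[c];m=(np.hypot(q[:,0]-x,q[:,1]-y)<.07)&(q[:,2]>a)&(q[:,2]<b);q=q[m]; print(c,n,m.sum(),q.mean(0),(q.min(0)+q.max(0))/2,np.ptp(q,axis=0))
E
```

```text
scene collar 0.97 [345.7, 253.6] [0.4869 0.1473]
scene collar 0.65 [305.7, 232.2] [0.4681 0.0184]
scene seat 0.87 [289.3, 157.6] [ 0.359  -0.0907]
scene seat 0.71 [229.3, 189.2] [ 0.5449 -0.171 ]
scene neck_top 0.64 [292.5, 148.0] [ 0.3463 -0.0874]
scene neck_top 0.61 [230.7, 182.0] [ 0.5426 -0.165 ]
scene light_head 0.88 [301.6, 240.7] [0.4715 0.0085]
scene light_head 0.37 [232.6, 179.7] [ 0.3409 -0.3118]
side collar 0.88 [326.7, 242.3] [0.459 0.016]
side collar 0.77 [293.3, 270.9] [0.4959 0.1462]
side seat 0.57 [386.2, 187.0] [ 0.3491 -0.089 ]
side seat 0.56 [322.4, 149.8] [ 0.557  -0.1711]
side neck_top 0.83 [384.9, 175.6] [ 0.3591 -0.0989]
side neck_top 0.64 [324.0, 145.0] [ 0.5487 -0.1584]
side light_head 0.95 [323.4, 252.0] [0.4661 0.0157]
side light_head 0.9 [292.0, 283.4] [0.4957 0.1528]
head
['scene'] 163 [0.4999 0.1448] 0.0008278777829571441
['side'] 210 [0.4992 0.1462] 0.001086142270111626
['scene', 'side'] 373 [0.4995 0.1458] 0.0010739191278578534
head2
['scene'] 151 [0.462  0.0121] 0.0009372431409209045
['side'] 190 [0.4615 0.0137] 0.0012653831478081669
['scene', 'side'] 341 [0.4616 0.0132] 0.0012379147788872805
neck
['scene'] 67 [ 0.5479 -0.1673] 0.00103223645940633
['side'] 74 [ 0.548  -0.1661] 0.0018776617561861427
['scene', 'side'] 141 [ 0.5478 -0.1667] 0.0015499065999459887
scene head 169 [0.5024 0.145  0.0599] [0.5008 0.1448 0.0604] [0.0423 0.0469 0.0083]
scene cap 278 [ 0.558  -0.1597  0.1903] [ 0.5482 -0.1662  0.1891] [0.0679 0.0677 0.0113]
scene foot 149 [ 0.584  -0.1317  0.0074] [ 0.5581 -0.1489  0.0075] [0.1272 0.1185 0.009 ]
side head 121 [0.4989 0.149  0.0584] [0.4975 0.1485 0.0602] [0.0422 0.0396 0.0084]
side cap 217 [ 0.5428 -0.1543  0.1884] [ 0.5479 -0.1626  0.189 ] [0.0677 0.0708 0.0117]
side foot 142 [ 0.5334 -0.1173  0.0078] [ 0.5482 -0.1386  0.0076] [0.128  0.0893 0.0088]
```

View pics/crop1.png

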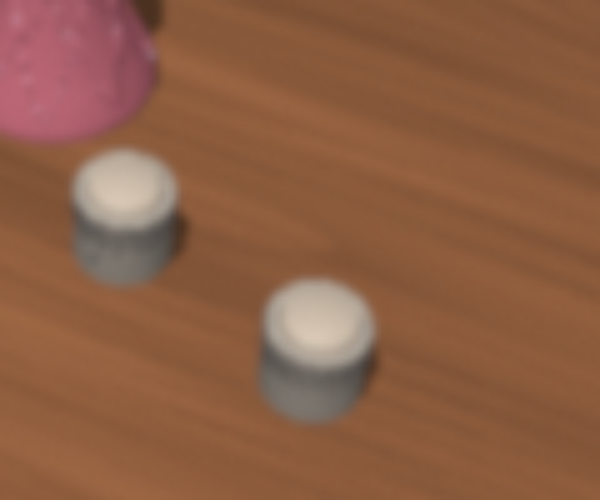

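The crop shows both heads. Ours is the lower-right one, at (344,259) in the full picture. The head is at (0.4995, 0.1457) and the neck at (0.548, -0.166).

```bash
cat >> h.py <<'E'
def to(x,y,z,yaw=None):
    s=read_state(); r=R.from_rotvec(s['eef_rot']); M=r.as_matrix()
    print('t %.2f pos'%s['time_s'],np.round(s['position'],4),'rot\n',np.round(M,3),'q7 %.3f'%s['qpos'][6],'F',np.round(s['wrist_force'],1),'M',np.round(s['moment'],2),'w %.4f g %.1f'%(s['width'],s['grip_force']))
    d=M.T@(np.array([x,y,z])-s['position']); print('tool shift mm',np.round(d*1e3,1))
E
python3 - <<'E'
from h import *
to(.4995,.1457,.30)
E
```

```text
t 1.25 pos [ 0.2689 -0.5642  0.2413] rot
 [[ 0.903  0.43  -0.   ]
 [ 0.43  -0.903  0.   ]
 [-0.    -0.    -1.   ]] q7 -0.082 F [ 0.6 -0.7  0.1] M [-0.02 -0.01 -0.  ] w 0.0881 g 0.0
tool shift mm [ 513.6 -541.6  -58.7]
```

```bash
python3 -m crank '[[0.0878,[0,0,-0.055],[0,0,0]],[0.0878,[0.037,-0.039,-0.004],[0,0,0]],[0.0878,[0.037,-0.039,0],[0,0,0]],[0.0878,[0.037,-0.039,0],[0,0,0]],[0.0878,[0.037,-0.039,0],[0,0,0]],[0.0878,[0.037,-0.039,0],[0,0,0]],[0.0878,[0.037,-0.039,0],[0,0,0]],[0.0878,[0.037,-0.039,0],[0,0,0]]]' && python3 -m crank '[[0.0878,[0.037,-0.039,0],[0,0,0]],[0.0878,[0.037,-0.039,0],[0,0,0]],[0.0878,[0.037,-0.039,0],[0,0,0]],[0.0878,[0.037,-0.039,0],[0,0,0]],[0.0878,[0.037,-0.039,0],[0,0,0]],[0.0878,[0.037,-0.039,0],[0,0,0]],[0.0878,[0.033,-0.034,0],[0,0,0]],[0.0878,[0,0,0],[0,0,0]]]'; python3 - <<'E'
from h import *
to(.4995,.1457,.1)
save('wrist','w1.png'); print(camera_params('wrist'))
for r in recognise('wrist','light_head'): print(r)
E
```

```text
time_s: 2.25
position: [0.3856, -0.2047, 0.3007]
eef_rot: [3.063, 0.693, 0.001]
wrist_force: [1.2, -0.6, 0.9]
width: 0.088
grip_force: 0.0
time_s: 3.25
position: [0.5001, 0.1492, 0.3002]
eef_rot: [-3.06, -0.701, -0.0]
wrist_force: [0.6, -1.2, -0.5]
width: 0.0876
grip_force: 0.0
t 3.25 pos [0.5001 0.1492 0.3002] rot
 [[ 0.9    0.435 -0.   ]
 [ 0.435 -0.9    0.002]
 [ 0.001 -0.002 -1.   ]] q7 -1.638 F [ 0.6 -1.2 -0.5] M [-0.04  0.01  0.02] w 0.0876 g 0.0
tool shift mm [ -2.2   3.4 200.2]
{'fx': 325.19226210127806, 'fy': 325.19226210127806, 'cx': 280.0943627841557, 'cy': 205.80827385736782, 'T': array([[ 4.33572474e-01, -8.72299185e-01, -2.26073088e-01,
         5.61646205e-01],
       [-9.01118692e-01, -4.19736894e-01, -1.08655614e-01,
         1.76380591e-01],
       [-1.11012374e-04,  2.50828769e-01, -9.68031464e-01,
         4.44060033e-01],
       [ 0.00000000e+00,  0.00000000e+00,  0.00000000e+00,
         1.00000000e+00]])}
{'centre': [352.5, 240.5], 'p': 0.92}
{'centre': [278.7, 181.3], 'p': 0.62}
```

View pics/w1.png

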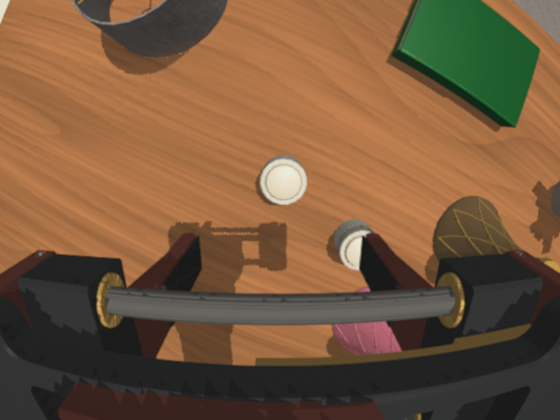

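The wrist view shows our head at (283,181), the neighbouring head at (352,240) and the bronze lamp's foot at (478,230).

```bash
python3 -m crank '[[0.0878,[-0.001,0.002,0.06],[0,0,0]],[0.0878,[0,0,0.06],[0,0,0]],[0.0878,[0,0,0.03],[0,0,0]],[0.0878,[0,0,0],[0,0,0]]]'; cat >> h.py <<'E'
def wray(u,z):
    p=camera_params('wrist'); T=np.array(p['T']); d=np.array([u[0]-p['cx'],u[1]-p['cy']]); r=np.hypot(*d); t=r/p['fx']
    v=T[:3,:3]@np.r_[d/r*np.sin(t),np.cos(t)]; o=T[:3,3]; return (o+v*(z-o[2])/v[2])
E
python3 - <<'E'
from h import *
im,d=snapshot('wrist')
for r in silhouettes('wrist','light_head'):
    m=r['pixels']; c=max(cv2.findContours(m.astype('uint8'),0,1)[0],key=len)[:,0]
    P=np.array([wray(u,.052) for u in c.astype(float)]); print(r['p'],r['centre'],circ(P[:,:2]), wray(r['centre'],.055))
to(.4995,.1457,.04)
E
```

```text
time_s: 3.85
position: [0.4987, 0.1408, 0.1487]
eef_rot: [3.064, 0.69, -0.007]
wrist_force: [0.3, -0.2, 0.8]
width: 0.0878
grip_force: 0.0
0.93 [273.8, 205.2] (array([0.50407187, 0.14777934]), np.float64(0.030453931636074613)) [0.5048115  0.14938973 0.055     ]
0.66 [359.9, 288.5] (array([0.47467094, 0.05506394]), np.float64(0.00926003435934084)) [0.46972948 0.05170335 0.055     ]
t 3.95 pos [0.5007 0.1423 0.1515] rot
 [[ 0.903  0.429  0.001]
 [ 0.429 -0.903 -0.   ]
 [ 0.001  0.001 -1.   ]] q7 -1.742 F [-0.2 -0.2  0.5] M [ 0.06 -0.05  0.06] w 0.0879 g 0.0
tool shift mm [  0.3  -3.6 111.5]
```

```bash
cat >> h.py <<'E'
def wcloud(d):
    p=camera_params('wrist'); v,u=np.mgrid[:420,:560]; x=u-p['cx'];y=v-p['cy'];r=np.hypot(x,y)+1e-9;t=r/p['fx']
    k=np.tan(t)/r; P=np.stack([x*k*d,y*k*d,d,np.ones_like(d)],-1)@np.array(p['T']).T
    return P[...,:3]
E
python3 - <<'E'
from h import *
np.set_printoptions(precision=4,suppress=True)
im,d=snapshot('wrist'); P=wcloud(d); q=P[(d>0)]
q=q[np.hypot(q[:,0]-.502,q[:,1]-.147)<.045]
print(np.histogram(q[:,2],np.arange(-.01,.08,.005)))
def mid(q):
    # circumscribed via hull fit
    h=cv2.convexHull(q[:,:2].astype('float32'))[:,0]; return circ(h.astype(float)), cv2.minEnclosingCircle(q[:,:2].astype('float32'))
for a,b in ((.045,.07),(.056,.07)): 
    s=q[(q[:,2]>a)&(q[:,2]<b)]; print(len(s),mid(s))
g=cv2.cvtColor(im,cv2.COLOR_RGB2GRAY); cv2.imwrite('pics/w2.png',cv2.resize(im[130:290,190:400,::-1],None,fx=3,fy=3))
to(.4995,.1457,.04)
E
```

```text
(array([   0,   94, 2744,   36,   38,   41,   35,   21,   58,   45,   63,
         87, 1594, 1120, 1355,    0,    0]), array([-0.01 , -0.005,  0.   ,  0.005,  0.01 ,  0.015,  0.02 ,  0.025,
        0.03 ,  0.035,  0.04 ,  0.045,  0.05 ,  0.055,  0.06 ,  0.065,
        0.07 ,  0.075]))
4156 ((array([0.5004, 0.1457]), np.float64(0.029109621226240424)), ((0.5002192854881287, 0.14536461234092712), 0.029683563858270645))
2400 ((array([0.5009, 0.1458]), np.float64(0.021687291659482463)), ((0.500855028629303, 0.14585831761360168), 0.022149788215756416))
t 4.00 pos [0.5011 0.1427 0.152 ] rot
 [[ 0.903  0.429  0.002]
 [ 0.429 -0.903  0.   ]
 [ 0.002  0.001 -1.   ]] q7 -1.742 F [0.9 1.1 1.5] M [ 0.02 -0.01 -0.02] w 0.0879 g 0.0
tool shift mm [ -0.4  -3.5 112. ]
```

View pics/w2.png

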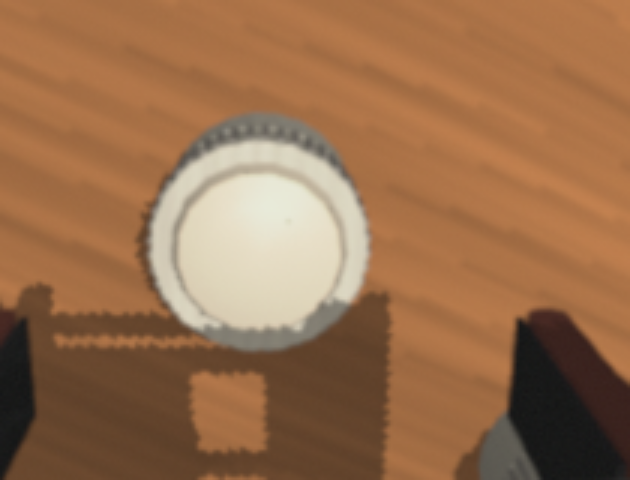

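Crop: our head is centred at about (276,211) between the open fingers, and all cameras agree on (0.5004, 0.1457).

```bash
python3 -m crank '[[0.0878,[0,-0.0035,0.03],[0,0,0]],[0.0878,[0,0,0.05],[0,0,0]],[0.0878,[0,0,0.032],[0,0,0]],[0.0878,[0,0,0],[0,0,0]]]'; python3 - <<'E'
from h import *
to(.5004,.1457,.04)
E
```

```text
time_s: 4.5
position: [0.4983, 0.1459, 0.0381]
eef_rot: [3.064, 0.693, -0.002]
wrist_force: [-0.1, 0.8, 1.0]
width: 0.0877
grip_force: 0.0
t 4.50 pos [0.4983 0.1459 0.0381] rot
 [[ 0.903  0.43  -0.001]
 [ 0.43  -0.903 -0.001]
 [-0.002  0.    -1.   ]] q7 -1.866 F [-0.1  0.8  1. ] M [ 0.04  0.07 -0.02] w 0.0877 g 0.0
tool shift mm [ 1.8  1.  -1.9]
```

```bash
python3 -m crank '[[0.0878,[0.0015,0.0005,-0.002],[0,0,0]],[0.05,[0,0,0],[0,0,0]],[0.05,[0,0,0],[0,0,0]],[0.05,[0,0,0],[0,0,0]],[0.05,[0,0,0],[0,0,0]],[0.05,[0,0,0],[0,0,0]]]'; python3 -m crank '[[0.05,[0,0,0],[0,0,0]],[0.05,[0,0,-0.02],[0,0,0]],[0.05,[0,0,-0.06],[0,0,0]],[0.05,[0,0,-0.06],[0,0,0]],[0.05,[0,0,-0.06],[0,0,0]],[0.05,[0,0,-0.05],[0,0,0]],[0.05,[0,0,0],[0,0,0]]]';  python3 - <<'E'
from h import *
to(.548,-.166,.29)
E
```

```text
time_s: 5.25
position: [0.5003, 0.1464, 0.0407]
eef_rot: [3.064, 0.693, 0.001]
wrist_force: [-0.8, -1.5, 4.6]
width: 0.0564
grip_force: 30.0
time_s: 6.12
position: [0.5015, 0.1473, 0.2938]
eef_rot: [3.064, 0.693, 0.01]
wrist_force: [-0.1, 0.2, -2.5]
width: 0.0564
grip_force: 30.0
t 6.12 pos [0.5015 0.1473 0.2938] rot
 [[ 0.903  0.43   0.006]
 [ 0.43  -0.903  0.001]
 [ 0.006  0.001 -1.   ]] q7 -1.649 F [-0.1  0.2 -2.5] M [-0.02 -0.01  0.04] w 0.0564 g 30.0
tool shift mm [-92.9 302.8   3.7]
```

```bash
python3 -m crank '[[0.05,[-0.0155,0.0505,0],[0,0,0]],[0.05,[-0.0155,0.0505,0],[0,0,0]],[0.05,[-0.0155,0.0505,0],[0,0,0]],[0.05,[-0.0155,0.0505,0],[0,0,0]],[0.05,[-0.0155,0.0505,0],[0,0,0]],[0.05,[-0.0155,0.0505,0],[0,0,0]],[0.05,[0,0,0],[0,0,0]],[0.05,[0,0,0],[0,0,0]]]';  cat > m.py <<'E'
from h import *
from scipy.optimize import least_squares
np.set_printoptions(precision=4,suppress=True)
to(.548,-.166,.29); s=read_state(); zb=s['position'][2]-.04
for c in ('scene','side'):
    im,d=snapshot(c); q=cloud(c,d)[d>0]
    def fit(z0,z1,rad,R0,x=.548,y=-.166):
        m=(np.hypot(q[:,0]-x,q[:,1]-y)<R0)&(q[:,2]>z0)&(q[:,2]<z1); w=q[m][:,:2]
        f=lambda p:np.hypot(*(w-p).T)-rad
        r=least_squares(f,[x,y],loss='soft_l1',f_scale=.001); return len(w),r.x,np.abs(r.fun).mean()
    print(c,'neck',fit(.196,.212,.017,.03),'skirt',fit(zb+.002,zb+.018,.0285,.045))
    m=(np.hypot(q[:,0]-.548,q[:,1]+.166)<.04)&(q[:,2]>.185)&(q[:,2]<.197); w=q[m]; h=cv2.minEnclosingCircle(w[:,:2].astype('float32')); print('cap',h,np.median(w[:,2]))
    cv2.imwrite('pics/%s_%.2f.png'%(c,s['time_s']),im[:,:,::-1])
E
python3 m.py
```

```text
time_s: 7.12
position: [0.5458, -0.1663, 0.2885]
eef_rot: [-3.062, -0.693, 0.004]
wrist_force: [-0.3, 0.5, -2.3]
width: 0.0567
grip_force: 30.0
t 7.12 pos [ 0.5458 -0.1663  0.2885] rot
 [[ 0.903  0.43  -0.003]
 [ 0.43  -0.903  0.002]
 [-0.002 -0.003 -1.   ]] q7 -1.042 F [-0.3  0.5 -2.3] M [0.01 0.01 0.01] w 0.0567 g 30.0
tool shift mm [ 2.1  0.6 -1.5]
scene neck (61, array([ 0.5479, -0.1674]), np.float64(0.0010776023152176627)) skirt (112, array([ 0.5452, -0.1674]), np.float64(0.00070738742909846))
cap ((0.5503128170967102, -0.16533683240413666), 0.03473742678761482) 0.19079294140304814
side neck (73, array([ 0.5475, -0.1659]), np.float64(0.0020575543614218665)) skirt (103, array([ 0.5446, -0.1651]), np.float64(0.0015125467515456922))
cap ((0.5462522506713867, -0.16357173025608063), 0.035315390676259995) 0.18880833376468875
```

```bash
python3 -m crank '[[0.05,[0.0023,0.0015,0.015],[0,0,0]],[0.05,[0,0,0],[0,0,0]],[0.05,[0,0,0],[0,0,0]]]'; sed -i 's/.196,.212,.017,.03/.208,.2145,.017,.03/' m.py; python3 m.py
```

```text
time_s: 7.6
position: [0.5493, -0.167, 0.2751]
eef_rot: [-3.064, -0.694, 0.001]
wrist_force: [0.3, 0.0, -2.8]
width: 0.0567
grip_force: 30.0
t 7.60 pos [ 0.5493 -0.167   0.2751] rot
 [[ 0.902  0.431 -0.   ]
 [ 0.431 -0.902  0.   ]
 [-0.    -0.    -1.   ]] q7 -1.048 F [ 0.3  0.  -2.8] M [ 0.    0.03 -0.05] w 0.0567 g 30.0
tool shift mm [ -0.7  -1.5 -14.9]
scene neck (31, array([ 0.547 , -0.1681]), np.float64(0.0010553420420852434)) skirt (112, array([ 0.5487, -0.168 ]), np.float64(0.0009451376576560186))
cap ((0.5493363738059998, -0.16596418619155884), 0.034737974405288696) 0.19092490765348635
side neck (37, array([ 0.5488, -0.1668]), np.float64(0.0026002294258689923)) skirt (98, array([ 0.5479, -0.1666]), np.float64(0.0014248463624391445))
cap ((0.5479196310043335, -0.1630120724439621), 0.03651805222034454) 0.18819422881024472
```

```bash
python3 -m crank '[[0.05,[0,0,0.015],[0,0,0]],[0.05,[0,0,0.01],[0,0,0]],[0.05,[0,0,0.004],[0,0,0]],[0.05,[0,0,0.003],[0,0,0]],[0.05,[0,0,0],[0,0,0]]]'; python3 m.py
```

```text
time_s: 8.32
position: [0.5493, -0.1674, 0.2433]
eef_rot: [-3.064, -0.693, 0.0]
wrist_force: [0.3, 0.3, -2.2]
width: 0.0566
grip_force: 30.0
t 8.32 pos [ 0.5493 -0.1674  0.2433] rot
 [[ 0.903  0.43  -0.   ]
 [ 0.43  -0.903  0.   ]
 [-0.    -0.    -1.   ]] q7 -1.061 F [ 0.3  0.3 -2.2] M [0.03 0.01 0.01] w 0.0566 g 30.0
tool shift mm [ -0.6  -1.9 -46.7]
scene neck (38, array([ 0.5804, -0.1488]), np.float64(0.006633463556658858)) skirt (97, array([ 0.5485, -0.1682]), np.float64(0.0007492071391537005))
cap ((0.5496595501899719, -0.1656230390071869), 0.03403620421886444) 0.19060980181222442
side neck (40, array([ 0.5355, -0.136 ]), np.float64(0.0083281651132931)) skirt (96, array([ 0.5476, -0.1669]), np.float64(0.0015118384763927791))
cap ((0.5466735363006592, -0.16321109235286713), 0.03551432490348816) 0.18830466976094262
```

```bash
for i in 1 2; do python3 -m crank '[[0.05,[0,0,0.0015],[0,0,0]],[0.05,[0,0,0],[0,0,0]]]'; done; python3 -c "
from h import *
to(.548,-.166,.24)"
```

```text
time_s: 8.68
position: [0.5493, -0.1674, 0.2418]
eef_rot: [3.064, 0.693, 0.0]
wrist_force: [0.1, 1.7, -2.3]
width: 0.0567
grip_force: 30.0
time_s: 8.93
position: [0.5494, -0.1674, 0.2409]
eef_rot: [3.064, 0.693, 0.001]
wrist_force: [-2.0, 1.8, 2.5]
width: 0.0565
grip_force: 30.0
t 8.93 pos [ 0.5494 -0.1674  0.2409] rot
 [[ 0.903  0.43   0.001]
 [ 0.43  -0.903 -0.   ]
 [ 0.     0.001 -1.   ]] q7 -1.063 F [-2.   1.8  2.5] M [0.25 0.42 0.04] w 0.0565 g 30.0
tool shift mm [-0.7 -1.9  0.9]
```

```bash
python3 -m crank '[[0.05,[0,0,0.0015],[0,0,0]],[0.05,[0,0,0],[0,0,5]],[0.05,[0,0,0],[0,0,5]]]'; python3 -m crank '[[0.05,[0,0,0],[0,0,5]],[0.05,[0,0,0],[0,0,5]]]';  python3 -c "
from h import *
to(.548,-.166,.24)"
```

```text
time_s: 9.3
position: [0.549, -0.1678, 0.2405]
eef_rot: [3.112, 0.419, 0.0]
wrist_force: [-6.1, 0.1, 12.9]
width: 0.0565
grip_force: 30.0
time_s: 9.55
position: [0.5496, -0.1677, 0.2406]
eef_rot: [3.137, 0.146, 0.003]
wrist_force: [-4.9, -0.1, 10.7]
width: 0.0565
grip_force: 30.0
t 9.55 pos [ 0.5496 -0.1677  0.2406] rot
 [[ 0.996  0.093  0.002]
 [ 0.093 -0.996 -0.001]
 [ 0.002  0.001 -1.   ]] q7 -1.391 F [-4.9 -0.1 10.7] M [0.13 1.04 0.16] w 0.0565 g 30.0
tool shift mm [-1.5 -1.9  0.6]
```

```bash
python3 -m crank '[[0.05,[-0.0008,0,0],[0,0,-10]],[0.05,[0,0,0],[0,0,-10]],[0.05,[0,0,0],[0,0,-5]],[0.05,[0,0,0],[0,0,-5]]]'; python3 -m crank '[[0.05,[0,0,0],[0,0,-5]],[0.05,[0,0,0],[0,0,-5]]]'; python3 -m crank '[[0.05,[0,0,0],[0,0,-5]],[0.05,[0,0,0],[0,0,-5]]]'; python3 -c "
from h import *
to(.548,-.166,.24)"
```

```text
time_s: 10.05
position: [0.55, -0.1662, 0.2406]
eef_rot: [2.99, 0.963, 0.006]
wrist_force: [-0.6, 4.5, 8.8]
width: 0.0567
grip_force: 30.0
time_s: 10.3
position: [0.5498, -0.1662, 0.2406]
eef_rot: [2.895, 1.22, 0.005]
wrist_force: [-1.0, 5.0, 10.3]
width: 0.0566
grip_force: 30.0
time_s: 10.55
position: [0.5496, -0.1659, 0.2406]
eef_rot: [2.778, 1.467, 0.005]
wrist_force: [-2.4, 4.5, 10.9]
width: 0.0569
grip_force: 30.0
t 10.55 pos [ 0.5496 -0.1659  0.2406] rot
 [[ 0.564  0.826  0.003]
 [ 0.826 -0.564  0.001]
 [ 0.003  0.002 -1.   ]] q7 -0.575 F [-2.4  4.5 10.9] M [ 1.21  0.59 -0.19] w 0.0569 g 30.0
tool shift mm [-1.  -1.3  0.6]
```

```bash
for i in 1 2 3; do python3 -m crank '[[0.05,[0,0,0],[0,0,-5]],[0.05,[0,0,0],[0,0,-5]]]' | grep -E 'posi|wrist|time'; done; python3 -c "
from h import *
to(.548,-.166,.24)"
```

```text
time_s: 10.8
position: [0.5495, -0.1657, 0.2406]
wrist_force: [-2.6, 5.1, 11.2]
time_s: 11.05
position: [0.5491, -0.1663, 0.2398]
wrist_force: [-1.7, 3.2, 2.3]
time_s: 11.3
position: [0.5485, -0.1666, 0.2386]
wrist_force: [-0.7, 2.4, -1.3]
t 11.30 pos [ 0.5485 -0.1666  0.2386] rot
 [[ 0.075  0.997 -0.   ]
 [ 0.997 -0.075  0.001]
 [ 0.001 -0.    -1.   ]] q7 -0.093 F [-0.7  2.4 -1.3] M [ 0.62 -0.01  0.02] w 0.0565 g 30.0
tool shift mm [ 0.6 -0.6 -1.4]
```

The force vanished and z dropped, so it is keyed. I lower it gently.

```bash
for i in 1 2; do python3 -m crank '[[0.05,[0.0003,0,0.0015],[0,0,0]],[0.05,[0,0,0],[0,0,0]]]' | grep -E 'posi|wrist|time'; done; python3 -c "
from h import *
to(.548,-.166,.23)"
```

```text
time_s: 11.55
position: [0.5483, -0.1667, 0.2369]
wrist_force: [0.0, 2.9, -2.6]
time_s: 11.8
position: [0.5484, -0.1666, 0.2356]
wrist_force: [-1.4, 2.4, -2.6]
t 11.80 pos [ 0.5484 -0.1666  0.2356] rot
 [[ 0.079  0.997 -0.   ]
 [ 0.997 -0.079  0.   ]
 [ 0.    -0.    -1.   ]] q7 -0.099 F [-1.4  2.4 -2.6] M [ 0.73  0.2  -0.06] w 0.0563 g 30.0
tool shift mm [ 0.6 -0.5  5.6]
```

```bash
for i in 1 2 3; do python3 -m crank '[[0.05,[0,0,0.002],[0,0,0]],[0.05,[0,0,0],[0,0,0]]]' | grep -E 'posi|wrist|time'; done; python3 -c "
from h import *
to(.548,-.166,.23)"
```

```text
time_s: 12.05
position: [0.5485, -0.1667, 0.234]
wrist_force: [-3.5, 4.4, 2.5]
time_s: 12.3
position: [0.5485, -0.1667, 0.2324]
wrist_force: [-3.5, 5.5, 4.8]
time_s: 12.55
position: [0.5485, -0.1667, 0.2308]
wrist_force: [-6.0, 3.4, 7.1]
t 12.55 pos [ 0.5485 -0.1667  0.2308] rot
 [[ 0.079  0.997  0.   ]
 [ 0.997 -0.079 -0.   ]
 [-0.     0.    -1.   ]] q7 -0.102 F [-6.   3.4  7.1] M [ 1.09  1.16 -0.04] w 0.0567 g 30.0
tool shift mm [ 0.6 -0.5  0.8]
```

```bash
for i in 1 2; do python3 -m crank '[[0.05,[0.0002,-0.0004,0.001],[0,0,0]],[0.05,[0,0,0],[0,0,0]]]' | grep -E 'posi|wrist|time'; done; python3 m.py
```

```text
time_s: 12.8
position: [0.5485, -0.1666, 0.2307]
wrist_force: [-5.3, 3.9, 13.2]
time_s: 13.05
position: [0.5485, -0.1666, 0.2307]
wrist_force: [-7.7, 3.6, 19.2]
t 13.05 pos [ 0.5485 -0.1666  0.2307] rot
 [[ 0.079  0.997  0.002]
 [ 0.997 -0.079 -0.002]
 [-0.002  0.003 -1.   ]] q7 -0.103 F [-7.7  3.6 19.2] M [ 0.88  1.93 -0.03] w 0.0564 g 30.0
tool shift mm [  0.4  -0.4 -59.3]
scene neck (27, array([ 0.5697, -0.1332]), np.float64(0.00512718382898862)) skirt (92, array([ 0.549 , -0.1681]), np.float64(0.0010702102282848507))
cap ((0.5501870512962341, -0.16486376523971558), 0.034077636897563934) 0.19047503929537335
side neck (33, array([ 0.5402, -0.1289]), np.float64(0.006959054393500012)) skirt (95, array([ 0.5479, -0.1674]), np.float64(0.0014448150976724141))
cap ((0.5473344922065735, -0.16100560128688812), 0.0354289747774601) 0.1893796692793392
```

```bash
python3 -c "
import cv2,numpy as np,glob
a=cv2.imread('pics/scene_13.05.png')[140:240,180:290];b=cv2.imread('pics/side_13.05.png')[100:200,270:380]
cv2.imwrite('pics/fin.png',cv2.resize(np.hstack([a,b]),None,fx=3.6,fy=3.6,interpolation=cv2.INTER_CUBIC))"; python3 -m crank '[[0.05,[0,-0.0005,0],[0,0,0]],[0.05,[0,0,0],[0,0,0]],[0.05,[0,0,0],[0,0,0]]]';python3 -c "
from h import *
to(.548,-.166,.23)"
```

```text
time_s: 13.52
position: [0.5484, -0.1666, 0.2307]
eef_rot: [2.305, 2.129, 0.002]
wrist_force: [-5.8, 3.1, 18.5]
width: 0.0566
grip_force: 30.0
t 13.53 pos [ 0.5484 -0.1666  0.2307] rot
 [[ 0.079  0.997  0.003]
 [ 0.997 -0.079 -0.002]
 [-0.002  0.004 -1.   ]] q7 -0.103 F [-5.8  3.1 18.5] M [ 0.81  1.63 -0.02] w 0.0566 g 30.0
tool shift mm [ 0.6 -0.5  0.7]
```

View pics/fin.png

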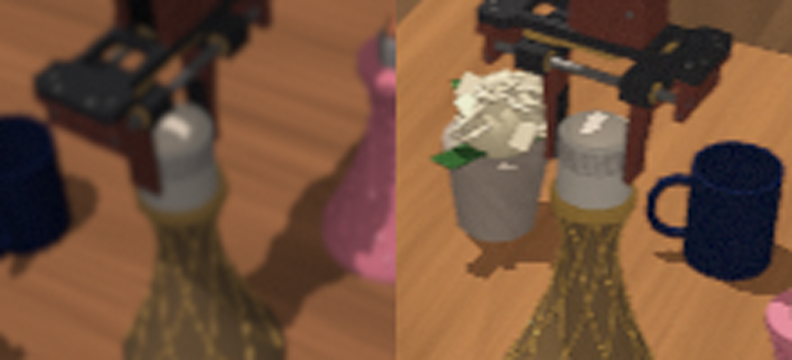

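Both crops show the head upright and flush on the cap plate (left crop about (180,190), right crop about (595,195)), with no visible gap. The push is steady at about 20 N, so I hand in.

```bash
python3 -c "
from plant import *
print(finish_job())"
```

```text
the job is handed in; nothing more can be done
None
```

The light head is keyed onto the bronze lamp's neck and pressed home, upright and flush on the cap plate; the arm is still gripping and holding it there with about 20 N, and I handed the job in at 13.5 s.

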